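Clear the pastry slab: cinnamon to the spice box, sugar chips scraped into the tray

ROBOT

A 6-joint arm with a two-finger parallel gripper is mounted at the origin on the work surface. World frame = base frame: x ahead of the robot, y to its left, z up, the work surface at z = 0. Lengths are in mm, angles in rad, forces in N, time in s.
With the tool pointing down it reaches from about 275 to 750 mm from the base axis. Payload 10.2 kg.
Tool frame: the origin (TCP) lies at the very end of the fingers, on their centre line; the grasp point (between the pads) lies 19 mm behind it; x points along the fingers, y is the direction in which the jaws open and shut, and the axes are right-handed (so a half turn about x gives the same grasp; the last joint's range is limited). The gripper opens to 85 mm and grips with 20 to 120 N. Pads are 22 mm wide; open, the fingers measure 114 mm over their backs; the gripper's body (76 mm by 85 mm) begins 54 mm behind the grasp point. The pads swing forward as they close: fully open they stand 13 mm farther back than shut.
Start: joints at [0.899, 0.313, 1.498, -0, 1.331, -0.223], TCP at [227.802, 473.009, 231.294] pointing down, gripper open.
Joint ranges: [-2.94, 2.94], [-0.97, 2.17], [0.19, 2.56], [-1.23, 4.37], [0.02, 3.11], [-2.88, 2.88]. Speed limits (rad/s): [2.39, 2.39, 3.01, 3.14, 3.14, 3.14].

INTERFACE

Orientations are given as a unit quaternion [w, x, y, z].
In Python, from rig import ctrl, viewer, finish_job gives the robot as it stands.
- The arm moves only by the tool carry_out, never from a script. Its argument "targets" is a list of rows, each an object of numbers: "x", "y", "z": the shift along the world's x, y, z in m; "ax", "ay", "az": the turn, a rotation vector about the world's x, y, z in rad; "hand": the opening, from -1 (shut) to 1 (fully open). A call has 1 to 5 rows; each row is the pose to reach, as a shift and turn from the pose commanded when the call began; what a row does not reach only later rows make up. A row lasts 1/8 s, in which the tool goes at most 62.5 mm and 10.7 degrees, less where a joint would pass 70% of its speed; a pose out of reach is approached as far as the arm can. A call with a gripper value outside its range is refused whole. The fingers move at their own pace and stop on an object; "grip_force" is the grip in N (left out, the last holds). Time passes only in rows, so rows that repeat a pose let the fingers close. It gives the time, the measured TCP pose, the force and the opening at its end, in the units of the state.
- ctrl.sense(): the state, without advancing time (a new reading comes with each control period).
- viewer.capture(name): name is "side" or "top" or "wrist"; returns the picture (420x560x3 uint8, blue, green, red); there is no depth.
- viewer.camera_info(name): a dict with "fx", "fy", "cx", "cy" (pixels), "R" (3x3) and "t" (3): a world point X has camera coordinates R X + t. Camera axes: x right, y down, z forward; pixel columns grow to the right and rows downward; lengths in mm; the calibration is good to about 2 mm. The wrist camera is an equidistant fisheye: a pixel r from the principal point sees the ray r / f radians off the axis. A picture is of the moment at which its call begins: read the wrist's pose just before it. camera_info takes no time and is no camera call; for the wrist camera it gives the pose at the moment of the call.
- finish_job(): hands the job in, once; it reports no verdict.
The state is a dict: "time_s": time; "joints": joint angles; "dq": joint speeds; "tau": joint torques, N m; "eef_pos": TCP position; "ee_rot": TCP orientation; "force": force on the tool from outside, world axes, zero at the start; "wrist_torque": the same for the moment, N m; "grip_width": opening from 0.0 (shut) to 1.0 (fully open).
Only numpy, scipy, OpenCV 4.12 (cv2) and the standard library are available. Lean on these libraries where they do the work, as an engineer would, in place of code of your own. Each camera call takes 0.05 s, during which the arm holds its last target. There are 200 camera calls.

TASK

Tidy the marble slab: first lift the cinnamon stick off it and put it in the pale wooden spice box, then use the scraper block to wipe all four rock-sugar chips off the slab into the blue tray. Finally stand the scraper upright on the counter again. Never touch the chips with the gripper, and do not disturb the jar, the cup or the crock.

Things in the scene. Friction and masses are not known exactly. Their poses are not given: they have to be found in the camera images.
- slab: White marble pastry slab, 200 (own x) x 240 (own y) x 30 mm thick, fixed to the counter. Origin: centre of its underside; top face at own z = 30 mm. The tray lies against one of its y ends (own y = +120 or -120 mm) and the spice box against the other.
- tray: Blue open catch tray for the sugar chips, fixed, outside 200 (own x) x 100 (own y) x 26 mm high, walls 4 mm, floor 8 mm thick. Origin: centre of its underside. Its axes are parallel to the slab's; it butts against the slab's own +y or -y end (varies), its rim 4 mm below the slab's top.
- spice_box: Pale wooden open spice box for the cinnamon, fixed, same size and build as the tray (outside 200 x 100 x 26 mm, walls 4 mm, floor 8 mm thick), against the other end of the slab. Origin: centre of its underside; axes parallel to the slab's.
- scraper: Loose scraper block standing upright on the counter at the left or right of the work, about 0.2 kg: red plastic blade foot 160 (own x) x 36 (own y) x 14 mm high, and above it a wooden grip 110 (own x) x 24 (own y) mm from z = 14 to 63 mm. Origin: centre of its underside. Grip it from above across its 24 mm thickness (own y); sweep along its own y.
- cinnamon: Brown double-curl cinnamon stick lying near the middle of the slab, 70 (own x) x 23 (own y) x 12 mm high, 12 g. Origin: centre of its underside. Does not roll.
- chip0: Amber rock-sugar chip lying loose on the slab, one of four, about 22 x 18 mm and 12 mm high (crystal tips to 16 mm), 10 g. Origin: centre of its underside as built; it may tumble.
- chip1: Amber rock-sugar chip lying loose on the slab, one of four, about 22 x 18 mm and 12 mm high (crystal tips to 16 mm), 10 g. Origin: centre of its underside as built; it may tumble.
- chip2: Amber rock-sugar chip lying loose on the slab, one of four, about 22 x 18 mm and 12 mm high (crystal tips to 16 mm), 10 g. Origin: centre of its underside as built; it may tumble.
- chip3: Amber rock-sugar chip lying loose on the slab, one of four, about 22 x 18 mm and 12 mm high (crystal tips to 16 mm), 10 g. Origin: centre of its underside as built; it may tumble.
- jar: Glass storage jar with wooden lid, bystander, 90 mm diameter, 100 mm high, loose. Origin: centre of its underside. Stands on the side of the work where the scraper does not.
- cup: White ceramic cup, bystander, 76 mm diameter, 80 mm high, loose. Origin: centre of its underside.
- crock: Terracotta salt crock with a pale wooden lid, bystander, 76 mm diameter, 82 mm high, loose. Origin: centre of its underside.

How it is judged (in metres and radians):
On the way, in this order (a step that is already met when the one before it is completed fails the run):
1. the cinnamon stick lies in the spice box, let go (x of cinnamon in the frame of spice_box between -0.098 and 0.098 m and y of cinnamon in the frame of spice_box between -0.048 and 0.048 m and z of cinnamon in the frame of spice_box below 0.02 m and contact force between the fingers and cinnamon below 0.1 N), for 0.2 s.
2. all four sugar chips are in the tray (x of chip0 in the frame of tray between -0.098 and 0.098 m and y of chip0 in the frame of tray between -0.048 and 0.048 m and z of each of chip0, chip1, chip2, chip3 in the frame of tray below 0.02 m and x of chip1 in the frame of tray between -0.098 and 0.098 m and y of chip1 in the frame of tray between -0.048 and 0.048 m and x of chip2 in the frame of tray between -0.098 and 0.098 m and y of chip2 in the frame of tray between -0.048 and 0.048 m and x of chip3 in the frame of tray between -0.098 and 0.098 m and y of chip3 in the frame of tray between -0.048 and 0.048 m), for 0.2 s.
At the end, for the whole second after the job is handed in: Cinnamon in the spice box and all four chips in the tray (origins within the walls, under 20 mm above the container's underside); scraper upright within 0.1 rad with its underside within 4 mm of the counter surface, not on the slab or in a container; all at rest (all of step 2 and x of cinnamon in the frame of spice_box between -0.098 and 0.098 m and y of cinnamon in the frame of spice_box between -0.048 and 0.048 m and z of cinnamon in the frame of spice_box below 0.02 m and height (world z) of scraper between -0.004 and 0.004 m and angle between scraper's own z axis and vertical below 0.1 rad and linear speed of each of scraper, cinnamon, chip0, chip1, chip2, chip3 below 0.02 m/s); the robot touches nothing.
It fails at once if the gripper or arm touches a sugar chip (contact force between any of the fingers, the arm and chip0 above 0.3 N or contact force between any of the fingers, the arm and chip1 above 0.3 N or contact force between any of the fingers, the arm and chip2 above 0.3 N or contact force between any of the fingers, the arm and chip3 above 0.3 N).
It fails at once if the jar, cup or crock is moved by more than 25 mm or tipped (distance of any of jar, cup, crock from where it was at the start of the episode above 0.025 m or angle between any of jar, cup, crock's own z axis and vertical above 0.3 rad).
It also fails if it takes over 61 s, if anything falls off the work surface, if the arm or the gripper's body presses on something with over 40 N, if the wrist force passes 120 N, or if a joint passes its speed limit or range.

## Working session

There is one attempt and no reset: what is moved stays moved. The work goes in short steps, Python scripts to look and compute and a tool call to move; the robot and the scene stay as the last step left them, time stands still between calls to the robot, and variables do not carry over. Pictures are saved under pics/ and viewed, about 8 in all and at most 12, crops included, and the job is handed in when it is done.

Besides the shell and the picture viewer there is one more tool, called in YAML: its name, and indented under it one key for each argument. carry_out: Moves the arm, as the interface text tells. Its arguments: {"type":"object","properties":{"targets":{"type":"array"},"grip_force":{"type":"number"}},"required":["targets"]}

```bash
ls; mkdir -p pics; python3 - <<'E'
from rig import ctrl, viewer
import cv2,numpy as np
s=ctrl.sense();print(s)
for n in("top","side"):
    im=viewer.capture(n);cv2.imwrite(f"pics/{n}0.png",im);i=viewer.camera_info(n);print(n,i)
E
```

```text
pics
{'time_s': 0.0, 'joints': array([ 8.98608847e-01,  3.13461774e-01,  1.49840434e+00,  3.68466007e-05,
        1.33100175e+00, -2.23376572e-01]), 'dq': array([-5.19566890e-04,  2.12828981e-04,  1.16540972e-05, -4.05107498e-04,
        7.75169034e-04, -3.81003791e-04]), 'tau': array([ 6.40170420e-04, -4.12262571e+01, -2.59749752e+01, -1.27526141e-04,
        4.01807134e-03,  3.67183088e-05]), 'eef_pos': array([227.63110283, 472.81534773, 230.74137593]), 'ee_rot': array([ 0.68916976,  0.15695225,  0.68958298, -0.1577541 ]), 'force': array([-0.09956769, -0.68488413,  0.28175009]), 'wrist_torque': array([ 0.00563797, -0.00368881,  0.01025541]), 'grip_width': 0.9984501802188432}
top {'fx': 456.2280165935863, 'fy': 456.2280165935863, 'cx': 276.0912293247496, 'cy': 212.0461159666836, 'R': array([[-0.02647149, -0.99963554, -0.00529591],
       [-0.99922926,  0.0266136 , -0.02885496],
       [ 0.02898538,  0.004528  , -0.99956958]]), 't': array([  21.04594908,  566.85887758, 1297.20054531])}
side {'fx': 381.69766635006073, 'fy': 381.69766635006073, 'cx': 282.2659065268429, 'cy': 209.22890739775164, 'R': array([[ 0.99149982, -0.12963531,  0.01108109],
       [-0.0566266 , -0.5066389 , -0.86029672],
       [ 0.11713894,  0.85235656, -0.50967319]]), 't': array([-578.54558525,  102.88223911,  806.21776509])}
```

View pics/top0.png

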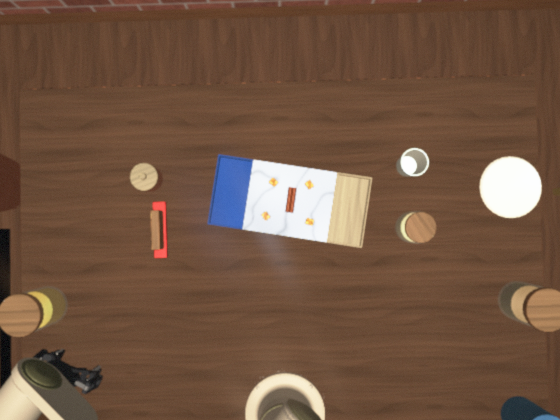

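View pics/side0.png

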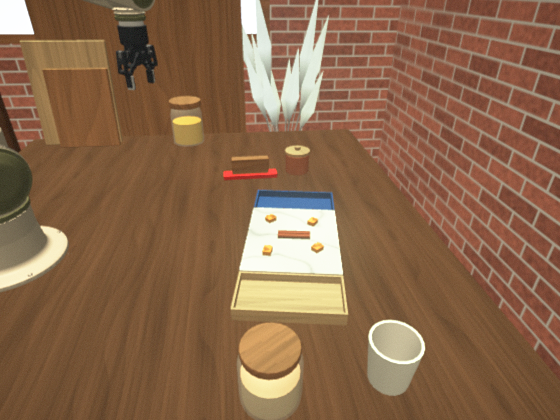

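The top view shows the blue tray on the left (232,193), the slab (290,200), the spice box on the right (350,210), cinnamon (291,200), chips at (273,182), (309,185), (266,216), (309,222), the scraper (159,230), crock (144,177), cup (413,162) and jar (416,228). Next I measure by colour masks.

```bash
cat > h.py <<'E'
import cv2,numpy as np
from rig import ctrl,viewer
def ray(n,px,z,info=None):
    i=info or viewer.camera_info(n);R=np.array(i["R"]);t=np.array(i["t"])
    px=np.atleast_2d(np.asarray(px,float));d=(px-[i["cx"],i["cy"]])/[i["fx"],i["fy"]]
    if n=="wrist":
        r=np.hypot(*d.T)[:,None]; d=np.where(r>1e-9,d/np.maximum(r,1e-9)*np.sin(r),0);v=np.c_[d,np.cos(r)]
    else: v=np.c_[d,np.ones(len(d))]
    w=v@R;c=-R.T@t
    return c+w*((z-c[2])/w[:,2])[:,None]
def blobs(im,lo,hi,amin,roi=None):
    m=cv2.inRange(cv2.cvtColor(im,cv2.COLOR_BGR2HSV),np.array(lo),np.array(hi))
    if roi: k=np.zeros_like(m);x0,y0,x1,y1=roi;k[y0:y1,x0:x1]=255;m&=k
    cs=cv2.findContours(m,cv2.RETR_EXTERNAL,cv2.CHAIN_APPROX_NONE)[0]
    return [c.reshape(-1,2) for c in cs if cv2.contourArea(c)>=amin]
def rect(n,c,z,info=None):
    p=ray(n,c,z,info)[:,:2].astype(np.float32);return cv2.minAreaRect(p)
E
python3 - <<'E'
from h import *
for n in("top","side"):
    im=cv2.imread(f"pics/{n}0.png")
    roi=(120,130,450,270) if n=="top" else (200,140,400,330)
    for k,lo,hi,a,z in[("red",(0,200,150),(5,255,255),40,14),("blue",(105,130,40),(130,255,255),200,26),("chip",(10,150,170),(25,255,255),8,36),
       ("white",(0,0,190),(179,40,255),800,30),("wood",(12,60,130),(28,160,255),800,26),("cinn",(0,120,40),(9,255,180),40,42)]:
        r=roi
        if k=="cinn": r=(270,180,310,225) if n=="top" else(270,225,320,245)
        for c in blobs(im,lo,hi,a,r):
            (x,y),(w,h),an=rect(n,c,z);print(n,k,c.mean(0).round(),f"{x:.0f} {y:.0f} size {w:.0f} {h:.0f} ang {an:.1f}")
E
```

```text
top blue [230. 191.] 629 136 size 96 197 ang 79.8
top white [290. 200.] 599 -33 size 240 201 ang 79.7
top wood [417. 227.] 513 -392 size 101 87 ang 88.0
top wood [350. 209.] 568 -201 size 101 205 ang 79.8
side blue [294. 202.] 629 124 size 49 184 ang 80.4
side chip [267. 250.] 541 -83 size 27 16 ang 73.7
side chip [317. 247.] 644 -83 size 24 18 ang 38.4
side chip [285. 233.] 587 -26 size 16 28 ang 83.5
side chip [312. 221.] 654 16 size 25 16 ang 51.3
side chip [270. 218.] 559 42 size 24 18 ang 37.0
side white [293. 242.] 601 -30 size 241 200 ang 79.7
side wood [308. 253.] 639 137 size 864 386 ang 85.3
```

```bash
python3 - <<'E'
from h import *
im=cv2.imread("pics/top0.png");hsv=cv2.cvtColor(im,cv2.COLOR_BGR2HSV)
a=np.deg2rad(79.75);u=np.array([np.cos(a),np.sin(a)]);v=np.array([np.sin(a),-np.cos(a)])
print("hsv",hsv[182,273],hsv[200,291],hsv[230,160],hsv[230,155])
for k,lo,hi,amin,z,r in[("chip",(8,90,120),(30,255,255),5,36,(255,170,330,235)),("cinn",(0,60,30),(9,255,255),30,42,(280,180,302,220)),("cinn2",(0,60,30),(20,255,200),30,42,(280,180,302,220)),
  ("red",(0,180,120),(8,255,255),30,14,(140,190,180,270)),("red",(172,180,120),(179,255,255),30,14,(140,190,180,270)),("grip",(6,50,70),(20,200,255),80,63,(145,205,162,256))]:
    for c in blobs(im,lo,hi,amin,r):
        (x,y),(w,h),an=rect("top",c,z);d=np.array([x,y])-[600,-32];print(k,c.mean(0).round(),f"{x:.0f} {y:.0f} size {w:.0f} {h:.0f} ang {an:.1f} slab own x {d@v:.0f} y {d@u:.0f}")
red=np.concatenate(blobs(im,(0,180,120),(8,255,255),5,(140,190,180,270)));p=ray("top",red,14)
print("red bounds",p.min(0),p.max(0))
E
python3 -c "
import cv2
a=cv2.imread('pics/top0.png')[140:270,120:340];cv2.imwrite('pics/crop1.png',cv2.resize(a,None,fx=3.6,fy=3.6,interpolation=cv2.INTER_NEAREST))"
```

```text
hsv [ 17 164 238] [  8 169 151] [ 13 132  83] [ 14 116 180]
chip [309. 221.] 539 -86 size 17 17 ang 88.4 slab own x -51 y -64
chip [265. 215.] 558 36 size 18 16 ang 43.5 slab own x -53 y 60
chip [290. 199.] 601 -35 size 17 63 ang 80.3 slab own x 1 y -3
chip [309. 184.] 642 -88 size 19 16 ang 32.0 slab own x 51 y -47
chip [273. 182.] 652 12 size 18 14 ang 43.4 slab own x 44 y 53
cinn [290. 199.] 601 -35 size 20 68 ang 80.9 slab own x 1 y -3
cinn2 [290. 200.] 600 -35 size 20 67 ang 80.9 slab own x 1 y -3
grip [152. 230.] 526 344 size 44 137 ang 89.0 slab own x -140 y 357Traceback (most recent call last):
  File "<stdin>", line 9, in <module>
ValueError: need at least one array to concatenate
```

View pics/crop1.png

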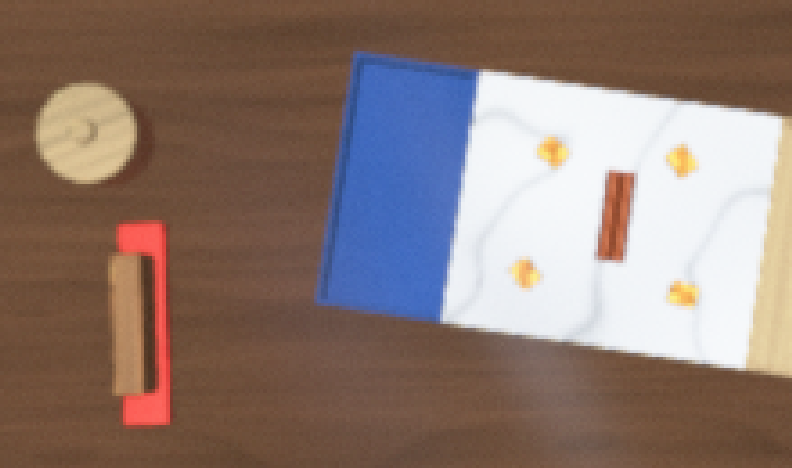

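The crop shows the scraper's red foot at full-image pixels (152–167, 202–258), the cinnamon clear of all four chips, and its long axis along the slab's own x. I still need the scraper's pose and the jaw yaw.

```bash
python3 - <<'E'
from h import *
from scipy.spatial.transform import Rotation as Ro
print("jar cup crock wood tops")
im=cv2.imread("pics/top0.png")
m=[c for lo,hi in[((0,120,170),(8,255,255)),((172,120,170),(179,255,255))] for c in blobs(im,lo,hi,5,(145,195,180,265))]
c=np.concatenate(m);(x,y),(w,h),an=rect("top",c,14);print("red top",x,y,w,h,an)
p=ray("top",c,14);print(p.min(0),p.max(0))
im2=cv2.imread("pics/side0.png")
m=[c for lo,hi in[((0,120,120),(8,255,255)),((172,120,120),(179,255,255))] for c in blobs(im2,lo,hi,5,(210,160,285,185))]
c=np.concatenate(m);print("side",c.min(0),c.max(0));p=ray("side",c,7);print(p.min(0),p.max(0))
for nm,px,z in[("crock",(144,177),82),("jar",(417,227),100),("cup",(413,162),80)]:print(nm,ray("top",px,z).round())
s=ctrl.sense();q=s["ee_rot"];M=Ro.from_quat(q[[1,2,3,0]]).as_matrix();print(M.round(3), "jaw yaw",np.rad2deg(np.arctan2(M[1,1],M[0,1])))
i=viewer.camera_info("wrist");print("wrist cam in world",(-np.array(i["R"]).T@i["t"]).round())
E
```

```text
jar cup crock wood tops
red top 527.37451171875 339.95489501953125 160.1853790283203 37.497283935546875 0.7953832149505615
[447.51813275 321.04244588  14.        ] [607.48445227 359.58698281  14.        ]
side [223 168] [277 180]
[448.48576898 309.64042828   7.        ] [612.65384428 380.05626519   7.        ]
crock [[670. 361.  82.]]
jar [[ 515. -367.  100.]]
cup [[ 691. -369.   80.]]
[[-0.001  0.434  0.901]
 [-0.001  0.901 -0.434]
 [-1.    -0.001 -0.   ]] jaw yaw 64.28489168112536
wrist cam in world [156. 508. 373.]
```

carry_out:
  targets:
    - {"x": 0.0625, "y": -0.085, "z": 0, "az": 0.14, "hand": 0.2}
    - {"x": 0.125, "y": -0.17, "z": 0, "az": 0.28, "hand": 0.2}
    - {"x": 0.186, "y": -0.254, "z": 0, "az": 0.28, "hand": 0.2}
    - {"x": 0.186, "y": -0.254, "z": 0, "az": 0.28, "hand": 0.2}
    - {"x": 0.186, "y": -0.254, "z": 0, "az": 0.28, "hand": 0.2}
  grip_force: 30

```text
invalid input at $.targets[0]: expected keys x, y, z, ax, ay, az, hand
```

carry_out:
  targets:
    - {"x": 0.03, "y": -0.05, "z": 0}
    - {"x": 0.06, "y": -0.1, "z": 0}
    - {"x": 0.09, "y": -0.15, "z": 0}
    - {"x": 0.12, "y": -0.2, "z": 0}
    - {"x": 0.15, "y": -0.25, "z": -0.03}

```text
invalid input at $.targets[0]: expected keys x, y, z, ax, ay, az, hand
```

carry_out:
  targets:
    - {"x": 0.04, "y": -0.05, "z": 0, "ax": 0, "ay": 0, "az": 0.14, "hand": 0.2}
    - {"x": 0.08, "y": -0.1, "z": 0, "ax": 0, "ay": 0, "az": 0.28, "hand": 0.2}
    - {"x": 0.12, "y": -0.15, "z": 0, "ax": 0, "ay": 0, "az": 0.28, "hand": 0.2}
    - {"x": 0.155, "y": -0.2, "z": 0, "ax": 0, "ay": 0, "az": 0.28, "hand": 0.2}
    - {"x": 0.186, "y": -0.254, "z": 0, "ax": 0, "ay": 0, "az": 0.28, "hand": 0.2}
  grip_force: 30

```text
time_s: 0.72
eef_pos: [413.2, 219.7, 231.1]
ee_rot: [0.704, 0.06, 0.705, -0.06]
force: [1.3, 0.6, 0.6]
grip_width: 0.603
```

carry_out:
  targets:
    - {"x": 0.037, "y": -0.05, "z": 0, "ax": 0, "ay": 0, "az": 0, "hand": 0.2}
    - {"x": 0.074, "y": -0.1, "z": 0, "ax": 0, "ay": 0, "az": 0, "hand": 0.2}
    - {"x": 0.112, "y": -0.15, "z": -0.02, "ax": 0, "ay": 0, "az": 0, "hand": 0.2}
    - {"x": 0.15, "y": -0.2, "z": -0.05, "ax": 0, "ay": 0, "az": 0, "hand": 0.2}
    - {"x": 0.186, "y": -0.254, "z": -0.08, "ax": 0, "ay": 0, "az": 0, "hand": 0.2}

```text
time_s: 1.35
eef_pos: [589.3, -19.5, 158.3]
ee_rot: [0.704, 0.06, 0.705, -0.06]
force: [0.9, 0.6, -0.1]
grip_width: 0.599
```

carry_out:
  targets:
    - {"x": 0, "y": 0, "z": -0.02, "ax": 0, "ay": 0, "az": 0, "hand": 0.2}
    - {"x": 0, "y": 0, "z": -0.03, "ax": 0, "ay": 0, "az": 0, "hand": 0.2}
    - {"x": 0, "y": 0, "z": -0.03, "ax": 0, "ay": 0, "az": 0, "hand": 0.2}
    - {"x": 0, "y": 0, "z": -0.03, "ax": 0, "ay": 0, "az": 0, "hand": 0.2}

```text
time_s: 1.85
eef_pos: [588.7, -17.4, 130.5]
ee_rot: [0.705, 0.059, 0.704, -0.059]
force: [0.3, 0.1, -0.8]
grip_width: 0.601
```

```bash
python3 - <<'E'
from h import *
from scipy.spatial.transform import Rotation as Ro
s=ctrl.sense();q=s["ee_rot"];M=Ro.from_quat(q[[1,2,3,0]]).as_matrix();print(s["eef_pos"],np.rad2deg(np.arctan2(M[1,1],M[0,1])))
i=viewer.camera_info("wrist");im=viewer.capture("wrist");cv2.imwrite("pics/w1.png",im)
for k,lo,hi,amin,z in[("cinn",(0,60,30),(9,255,200),300,42),("chip",(10,90,120),(30,255,255),60,36)]:
    for c in blobs(im,lo,hi,amin):
        (x,y),(w,h),an=rect("wrist",c,z,i);print(k,c.mean(0).round(),f"{x:.0f} {y:.0f} size {w:.0f} {h:.0f} ang {an:.1f}")
E
```

```text
[588.73699237 -17.42880858 130.54573785] 80.37697789092951
cinn [540. 378.] 898 306 size 92 37 ang 89.9
chip [331. 281.] 654 9 size 13 25 ang 79.3
chip [276. 234.] 606 -28 size 8 71 ang 81.0
chip [261. 234.] 604 -39 size 9 71 ang 79.9
chip [188. 168.] 540 -84 size 22 20 ang 73.2
chip [353. 165.] 560 39 size 24 18 ang 34.1
chip [ 83. 217.] 567 -190 size 95 192 ang 79.7
```

View pics/w1.png

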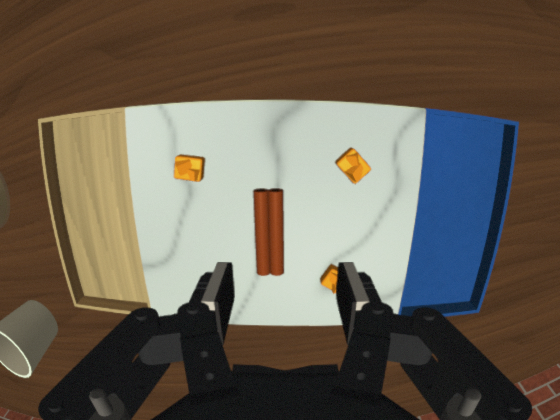

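The wrist view shows the cinnamon at (269,232), clear of the chips, with the fingers at the sides. The wrist measurement puts it at (605,-33.5) and the top view at (600,-35), so I aim at (603,-34).

carry_out:
  targets:
    - {"x": 0.014, "y": -0.0165, "z": -0.02, "ax": 0, "ay": 0, "az": 0, "hand": 0.2}
    - {"x": 0.014, "y": -0.0165, "z": -0.05, "ax": 0, "ay": 0, "az": 0, "hand": 0.2}
    - {"x": 0.014, "y": -0.0165, "z": -0.08, "ax": 0, "ay": 0, "az": 0, "hand": 0.2}
    - {"x": 0.014, "y": -0.0165, "z": -0.098, "ax": 0, "ay": 0, "az": 0, "hand": 0.2}
    - {"x": 0.014, "y": -0.0165, "z": -0.098, "ax": 0, "ay": 0, "az": 0, "hand": 0.2}

```text
time_s: 2.52
eef_pos: [602.2, -34.2, 31.1]
ee_rot: [0.704, 0.06, 0.705, -0.059]
force: [-0.0, 0.9, 0.1]
grip_width: 0.6
```

carry_out:
  targets:
    - {"x": 0, "y": 0, "z": 0, "ax": 0, "ay": 0, "az": 0, "hand": -0.3}
    - {"x": 0, "y": 0, "z": 0, "ax": 0, "ay": 0, "az": 0, "hand": -1}
    - {"x": 0, "y": 0, "z": 0, "ax": 0, "ay": 0, "az": 0, "hand": -1}
    - {"x": 0, "y": 0, "z": 0, "ax": 0, "ay": 0, "az": 0, "hand": -1}
    - {"x": 0, "y": 0, "z": 0, "ax": 0, "ay": 0, "az": 0, "hand": -1}
  grip_force: 30

```text
time_s: 3.15
eef_pos: [603.2, -34.5, 32.9]
ee_rot: [0.705, 0.059, 0.704, -0.06]
force: [-0.2, 1.1, 5.8]
grip_width: 0.252
```

carry_out:
  targets:
    - {"x": 0, "y": 0, "z": 0.03, "ax": 0, "ay": 0, "az": 0, "hand": -1}
    - {"x": 0, "y": 0, "z": 0.06, "ax": 0, "ay": 0, "az": 0, "hand": -1}
    - {"x": -0.008, "y": -0.04, "z": 0.06, "ax": 0, "ay": 0, "az": 0, "hand": -1}
    - {"x": -0.016, "y": -0.08, "z": 0.06, "ax": 0, "ay": 0, "az": 0, "hand": -1}
    - {"x": -0.024, "y": -0.12, "z": 0.06, "ax": 0, "ay": 0, "az": 0, "hand": -1}

```text
time_s: 3.78
eef_pos: [578.2, -155.6, 92.0]
ee_rot: [0.705, 0.059, 0.704, -0.06]
force: [0.6, 0.5, -0.4]
grip_width: 0.252
```

carry_out:
  targets:
    - {"x": -0.008, "y": -0.04, "z": 0, "ax": 0, "ay": 0, "az": 0, "hand": -1}
    - {"x": -0.009, "y": -0.048, "z": 0, "ax": 0, "ay": 0, "az": 0, "hand": -1}
    - {"x": -0.009, "y": -0.048, "z": 0, "ax": 0, "ay": 0, "az": 0, "hand": -1}
    - {"x": -0.009, "y": -0.048, "z": 0, "ax": 0, "ay": 0, "az": 0, "hand": -1}

```text
time_s: 4.28
eef_pos: [569.7, -201.2, 91.6]
ee_rot: [0.705, 0.059, 0.705, -0.059]
force: [-0.8, 0.7, -0.1]
grip_width: 0.249
```

carry_out:
  targets:
    - {"x": 0, "y": 0, "z": -0.03, "ax": 0, "ay": 0, "az": 0, "hand": -1}
    - {"x": 0, "y": 0, "z": -0.06, "ax": 0, "ay": 0, "az": 0, "hand": -1}
    - {"x": 0, "y": 0, "z": -0.076, "ax": 0, "ay": 0, "az": 0, "hand": -1}
    - {"x": 0, "y": 0, "z": -0.078, "ax": 0, "ay": 0, "az": 0, "hand": -1}
    - {"x": 0, "y": 0, "z": -0.078, "ax": 0, "ay": 0, "az": 0, "hand": -1}

```text
time_s: 4.9
eef_pos: [570.0, -202.4, 14.4]
ee_rot: [0.705, 0.059, 0.704, -0.06]
force: [0.7, 0.0, 0.8]
grip_width: 0.251
```

carry_out:
  targets:
    - {"x": 0, "y": 0, "z": 0, "ax": 0, "ay": 0, "az": 0, "hand": -0.3}
    - {"x": 0, "y": 0, "z": 0, "ax": 0, "ay": 0, "az": 0, "hand": 0.0}
    - {"x": 0, "y": 0, "z": 0.0, "ax": 0, "ay": 0, "az": 0, "hand": 0.0}
    - {"x": 0, "y": 0, "z": 0.04, "ax": 0, "ay": 0, "az": 0, "hand": 0.0}
    - {"x": 0, "y": 0, "z": 0.1, "ax": 0, "ay": 0, "az": 0, "hand": 0.0}

```text
time_s: 5.52
eef_pos: [568.6, -202.0, 113.4]
ee_rot: [0.703, 0.06, 0.706, -0.059]
force: [0.9, 0.1, 0.1]
grip_width: 0.501
```

```bash
python3 - <<'E'
from h import *
print(ctrl.sense()["eef_pos"])
im=viewer.capture("side");cv2.imwrite("pics/side1.png",im)
E
```

```text
[ 568.60189789 -201.99072867  113.38511724]
```

View pics/side1.png

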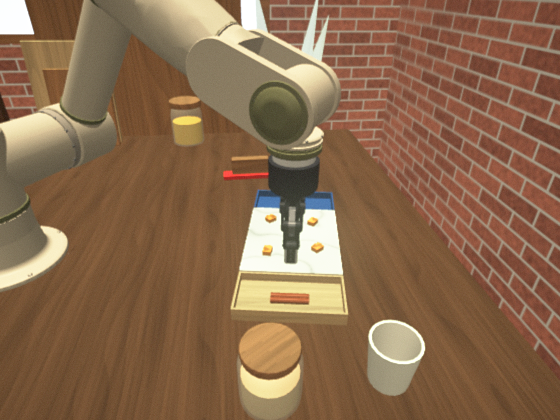

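The side view shows the cinnamon lying in the spice box at (290,298), let go, and the chips untouched. Next is the scraper.

carry_out:
  targets:
    - {"x": 0, "y": 0.03, "z": 0.04, "ax": 0, "ay": 0, "az": 0.09, "hand": 0.2}
    - {"x": -0.005, "y": 0.085, "z": 0.06, "ax": 0, "ay": 0, "az": 0.18, "hand": 0.2}
    - {"x": -0.01, "y": 0.14, "z": 0.06, "ax": 0, "ay": 0, "az": 0.18, "hand": 0.2}
    - {"x": -0.015, "y": 0.195, "z": 0.06, "ax": 0, "ay": 0, "az": 0.18, "hand": 0.2}
    - {"x": -0.02, "y": 0.25, "z": 0.06, "ax": 0, "ay": 0, "az": 0.18, "hand": 0.2}

```text
time_s: 6.2
eef_pos: [549.1, 49.3, 173.6]
ee_rot: [0.707, -0.004, 0.707, 0.004]
force: [1.7, -0.0, -0.2]
grip_width: 0.598
```

carry_out:
  targets:
    - {"x": -0.005, "y": 0.055, "z": 0, "ax": 0, "ay": 0, "az": 0, "hand": 0.2}
    - {"x": -0.01, "y": 0.11, "z": 0, "ax": 0, "ay": 0, "az": 0, "hand": 0.2}
    - {"x": -0.015, "y": 0.165, "z": 0, "ax": 0, "ay": 0, "az": 0, "hand": 0.2}
    - {"x": -0.02, "y": 0.22, "z": 0, "ax": 0, "ay": 0, "az": 0, "hand": 0.2}
    - {"x": -0.022, "y": 0.27, "z": 0, "ax": 0, "ay": 0, "az": 0, "hand": 0.2}

```text
time_s: 6.82
eef_pos: [527.0, 319.6, 173.6]
ee_rot: [0.707, -0.004, 0.707, 0.004]
force: [0.9, -0.7, -0.3]
grip_width: 0.595
```

carry_out:
  targets:
    - {"x": 0, "y": 0.01, "z": 0, "ax": 0, "ay": 0, "az": 0, "hand": 0.2}
    - {"x": 0, "y": 0.01, "z": 0, "ax": 0, "ay": 0, "az": 0, "hand": 0.2}

```text
time_s: 7.08
eef_pos: [527.4, 327.6, 173.3]
ee_rot: [0.707, -0.004, 0.707, 0.004]
force: [0.4, -0.6, -0.3]
grip_width: 0.596
```

```bash
python3 - <<'E'
from h import *
from scipy.spatial.transform import Rotation as Ro
s=ctrl.sense();q=s["ee_rot"];M=Ro.from_quat(q[[1,2,3,0]]).as_matrix();print(s["eef_pos"],np.rad2deg(np.arctan2(M[1,1],M[0,1])))
i=viewer.camera_info("wrist");im=viewer.capture("wrist");cv2.imwrite("pics/w2.png",im)
m=[c for lo,hi in[((0,120,120),(5,255,255)),((172,120,120),(179,255,255))] for c in blobs(im,lo,hi,60)]
for c in m: print(c.min(0),c.max(0),rect("wrist",c,14,i))
print(rect("wrist",np.concatenate(m),14,i))
E
```

```text
[527.41317667 327.59646126 173.25838312] 90.68223676253143
[282 109] [321 267] ((528.0372314453125, 342.39373779296875), (35.64100646972656, 159.70010375976562), 89.99651336669922)
((528.0372314453125, 342.39373779296875), (35.64100646972656, 159.70010375976562), 89.99651336669922)
```

View pics/w2.png

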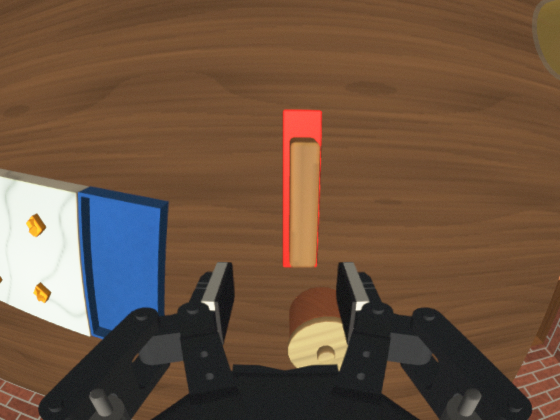

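The wrist view shows the red foot at (301,188), measuring 160x36 mm and centred at (528,342). The crock is well beyond the fingers' landing place. I descend to grip it.

carry_out:
  targets:
    - {"x": 0.001, "y": 0.0135, "z": -0.03, "ax": 0, "ay": 0, "az": 0, "hand": 0.2}
    - {"x": 0.001, "y": 0.0135, "z": -0.07, "ax": 0, "ay": 0, "az": 0, "hand": 0.2}
    - {"x": 0.001, "y": 0.0135, "z": -0.11, "ax": 0, "ay": 0, "az": 0, "hand": 0.2}
    - {"x": 0.001, "y": 0.0135, "z": -0.145, "ax": 0, "ay": 0, "az": 0, "hand": 0.2}
    - {"x": 0.001, "y": 0.0135, "z": -0.145, "ax": 0, "ay": 0, "az": 0, "hand": 0.2}

```text
time_s: 7.75
eef_pos: [527.6, 339.2, 26.5]
ee_rot: [0.706, -0.004, 0.709, 0.003]
force: [-0.1, 0.3, 0.3]
grip_width: 0.606
```

carry_out:
  targets:
    - {"x": 0, "y": 0, "z": 0, "ax": 0, "ay": 0, "az": 0, "hand": -0.3}
    - {"x": 0, "y": 0, "z": 0, "ax": 0, "ay": 0, "az": 0, "hand": -1}
    - {"x": 0, "y": 0, "z": 0, "ax": 0, "ay": 0, "az": 0, "hand": -1}
    - {"x": 0, "y": 0, "z": 0, "ax": 0, "ay": 0, "az": 0, "hand": -1}
    - {"x": 0, "y": 0, "z": 0, "ax": 0, "ay": 0, "az": 0, "hand": -1}
  grip_force: 70

```text
time_s: 8.38
eef_pos: [529.7, 341.3, 30.7]
ee_rot: [0.708, -0.004, 0.706, 0.004]
force: [0.7, -1.1, 7.6]
grip_width: 0.269
```

carry_out:
  targets:
    - {"x": 0, "y": 0, "z": 0.03, "ax": 0, "ay": 0, "az": 0, "hand": -1}
    - {"x": 0, "y": 0, "z": 0.07, "ax": 0, "ay": 0, "az": 0, "hand": -1}
    - {"x": 0, "y": -0.03, "z": 0.1, "ax": 0, "ay": 0, "az": -0.08, "hand": -1}
    - {"x": 0.01, "y": -0.07, "z": 0.11, "ax": 0, "ay": 0, "az": -0.19, "hand": -1}
    - {"x": 0.015, "y": -0.115, "z": 0.11, "ax": 0, "ay": 0, "az": -0.19, "hand": -1}

```text
time_s: 9.0
eef_pos: [544.0, 225.2, 140.1]
ee_rot: [0.705, 0.064, 0.703, -0.063]
force: [0.6, -0.3, -2.1]
grip_width: 0.271
```

carry_out:
  targets:
    - {"x": 0.008, "y": -0.045, "z": 0, "ax": 0, "ay": 0, "az": 0, "hand": -1}
    - {"x": 0.014, "y": -0.09, "z": 0, "ax": 0, "ay": 0, "az": 0, "hand": -1}
    - {"x": 0.02, "y": -0.14, "z": 0, "ax": 0, "ay": 0, "az": 0, "hand": -1}
    - {"x": 0.026, "y": -0.19, "z": 0, "ax": 0, "ay": 0, "az": 0, "hand": -1}
    - {"x": 0.032, "y": -0.24, "z": 0, "ax": 0, "ay": 0, "az": 0, "hand": -1}

```text
time_s: 9.62
eef_pos: [575.4, -15.5, 139.1]
ee_rot: [0.705, 0.063, 0.704, -0.063]
force: [0.1, -0.2, -2.5]
grip_width: 0.269
```

carry_out:
  targets:
    - {"x": 0.002, "y": -0.045, "z": 0, "ax": 0, "ay": 0, "az": 0, "hand": -1}
    - {"x": 0.005, "y": -0.09, "z": 0, "ax": 0, "ay": 0, "az": 0, "hand": -1}
    - {"x": 0.006, "y": -0.115, "z": 0, "ax": 0, "ay": 0, "az": 0, "hand": -1}
    - {"x": 0.006, "y": -0.12, "z": 0, "ax": 0, "ay": 0, "az": 0, "hand": -1}
    - {"x": 0.006, "y": -0.12, "z": 0, "ax": 0, "ay": 0, "az": 0, "hand": -1}

```text
time_s: 10.25
eef_pos: [581.3, -133.4, 138.7]
ee_rot: [0.704, 0.063, 0.704, -0.063]
force: [0.1, -0.0, -1.7]
grip_width: 0.268
```

```bash
python3 - <<'E'
from h import *
from scipy.spatial.transform import Rotation as Ro
s=ctrl.sense();q=s["ee_rot"];M=Ro.from_quat(q[[1,2,3,0]]).as_matrix();print(s["eef_pos"],s["force"],np.rad2deg(np.arctan2(M[1,1],M[0,1])),M[:,0])
im=viewer.capture("wrist");a=cv2.resize(im,(400,300));b=cv2.resize(viewer.capture("side"),(400,300));cv2.imwrite("pics/w3.png",np.hstack([a,b]))
E
```

```text
[ 581.34515426 -133.40362271  138.6622613 ] [ 0.115649   -0.04381798 -1.65468813] 79.75998044017615 [ 9.37428913e-06  2.34320088e-04 -9.99999973e-01]
```

View pics/w3.png

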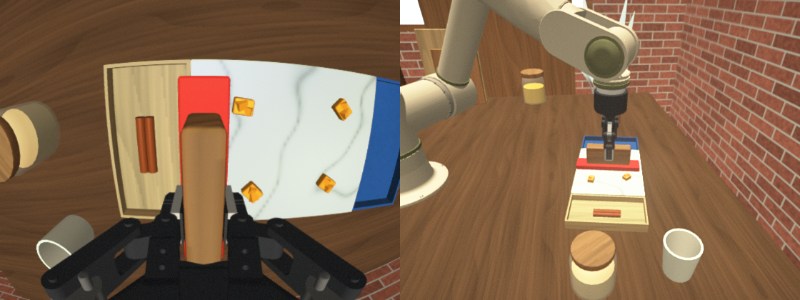

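The scraper is held upright, square to the slab, behind the chips (wrist view, left half: red foot at (203,100), nearest chips at (243,106) and (252,191)). I lower it.

carry_out:
  targets:
    - {"x": 0, "y": 0, "z": -0.03, "ax": 0, "ay": 0, "az": 0, "hand": -1}
    - {"x": 0, "y": 0, "z": -0.055, "ax": 0, "ay": 0, "az": 0, "hand": -1}
    - {"x": 0, "y": 0, "z": -0.07, "ax": 0, "ay": 0, "az": 0, "hand": -1}
    - {"x": 0, "y": 0, "z": -0.075, "ax": 0, "ay": 0, "az": 0, "hand": -1}
    - {"x": 0, "y": 0, "z": -0.075, "ax": 0, "ay": 0, "az": 0, "hand": -1}

```text
time_s: 10.98
eef_pos: [581.7, -133.8, 64.0]
ee_rot: [0.705, 0.063, 0.704, -0.063]
force: [-0.5, -0.2, -1.9]
grip_width: 0.274
```

carry_out:
  targets:
    - {"x": 0, "y": 0, "z": -0.001, "ax": 0, "ay": 0, "az": 0, "hand": -1}
    - {"x": 0, "y": 0, "z": -0.002, "ax": 0, "ay": 0, "az": 0, "hand": -1}
    - {"x": 0, "y": 0, "z": -0.002, "ax": 0, "ay": 0, "az": 0, "hand": -1}

```text
time_s: 11.35
eef_pos: [581.5, -134.0, 61.6]
ee_rot: [0.704, 0.063, 0.704, -0.063]
force: [0.0, 0.2, -2.6]
grip_width: 0.271
```

carry_out:
  targets:
    - {"x": 0, "y": 0, "z": -0.001, "ax": 0, "ay": 0, "az": 0, "hand": -1}
    - {"x": 0, "y": 0, "z": -0.0015, "ax": 0, "ay": 0, "az": 0, "hand": -1}
    - {"x": 0, "y": 0, "z": -0.0015, "ax": 0, "ay": 0, "az": 0, "hand": -1}

```text
time_s: 11.72
eef_pos: [581.5, -134.0, 60.7]
ee_rot: [0.704, 0.063, 0.704, -0.063]
force: [-3.8, 1.2, 5.3]
grip_width: 0.269
```

carry_out:
  targets:
    - {"x": 0.002, "y": 0.01, "z": 0.0007, "ax": 0, "ay": 0, "az": 0, "hand": -1}
    - {"x": 0.004, "y": 0.022, "z": 0.0007, "ax": 0, "ay": 0, "az": 0, "hand": -1}
    - {"x": 0.006, "y": 0.034, "z": 0.0007, "ax": 0, "ay": 0, "az": 0, "hand": -1}
    - {"x": 0.0083, "y": 0.046, "z": 0.0007, "ax": 0, "ay": 0, "az": 0, "hand": -1}
    - {"x": 0.0107, "y": 0.059, "z": 0.0007, "ax": 0, "ay": 0, "az": 0, "hand": -1}

```text
time_s: 12.35
eef_pos: [592.4, -74.0, 60.8]
ee_rot: [0.704, 0.063, 0.704, -0.063]
force: [-0.1, -1.9, 0.4]
grip_width: 0.272
```

carry_out:
  targets:
    - {"x": 0.002, "y": 0.012, "z": 0, "ax": 0, "ay": 0, "az": 0, "hand": -1}
    - {"x": 0.004, "y": 0.024, "z": 0, "ax": 0, "ay": 0, "az": 0, "hand": -1}
    - {"x": 0.0065, "y": 0.036, "z": 0, "ax": 0, "ay": 0, "az": 0, "hand": -1}
    - {"x": 0.0087, "y": 0.048, "z": 0, "ax": 0, "ay": 0, "az": 0, "hand": -1}
    - {"x": 0.0107, "y": 0.059, "z": 0, "ax": 0, "ay": 0, "az": 0, "hand": -1}

```text
time_s: 12.98
eef_pos: [603.0, -15.2, 60.8]
ee_rot: [0.704, 0.063, 0.704, -0.063]
force: [-0.1, -1.6, 1.1]
grip_width: 0.271
```

```bash
python3 - <<'E'
from h import *
s=ctrl.sense();print(s["eef_pos"],s["force"])
a=cv2.resize(viewer.capture("wrist"),(400,300));b=viewer.capture("side")[170:320,220:370];cv2.imwrite("pics/w4.png",np.hstack([a,cv2.resize(b,(300,300))]))
E
```

```text
[603.04136379 -15.1760287   60.75025184] [-0.11016501 -1.63481567  1.05127312]
```

View pics/w4.png

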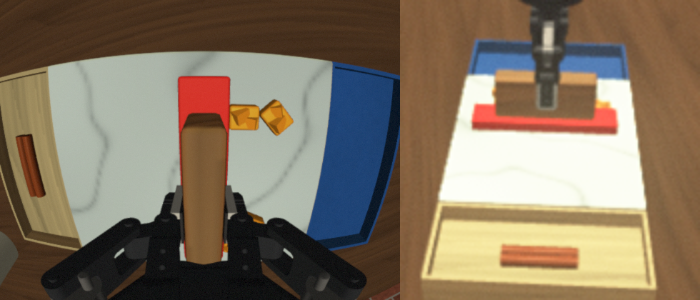

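The wrist view shows a pair of chips being pushed ahead of the blade at (243–277,117), with the other pair partly hidden at (258,218). The slab behind the blade is clean, so I carry on.

carry_out:
  targets:
    - {"x": 0.002, "y": 0.012, "z": 0, "ax": 0, "ay": 0, "az": 0, "hand": -1}
    - {"x": 0.004, "y": 0.024, "z": 0, "ax": 0, "ay": 0, "az": 0, "hand": -1}
    - {"x": 0.0065, "y": 0.036, "z": 0, "ax": 0, "ay": 0, "az": 0, "hand": -1}
    - {"x": 0.0087, "y": 0.048, "z": 0, "ax": 0, "ay": 0, "az": 0, "hand": -1}
    - {"x": 0.0107, "y": 0.059, "z": 0, "ax": 0, "ay": 0, "az": 0, "hand": -1}

```text
time_s: 13.7
eef_pos: [613.7, 43.9, 60.7]
ee_rot: [0.704, 0.063, 0.704, -0.063]
force: [0.2, -2.4, 2.4]
grip_width: 0.274
```

carry_out:
  targets:
    - {"x": 0.002, "y": 0.01, "z": 0, "ax": 0, "ay": 0, "az": 0, "hand": -1}
    - {"x": 0.0036, "y": 0.02, "z": 0, "ax": 0, "ay": 0, "az": 0, "hand": -1}
    - {"x": 0.0054, "y": 0.03, "z": 0, "ax": 0, "ay": 0, "az": 0, "hand": -1}
    - {"x": 0.0072, "y": 0.04, "z": 0, "ax": 0, "ay": 0, "az": 0, "hand": -1}
    - {"x": 0.008, "y": 0.044, "z": 0, "ax": 0, "ay": 0, "az": 0, "hand": -1}

```text
time_s: 14.32
eef_pos: [621.6, 87.8, 60.7]
ee_rot: [0.704, 0.063, 0.704, -0.063]
force: [-1.0, -2.3, 3.3]
grip_width: 0.268
```

```bash
python3 - <<'E'
from h import *
s=ctrl.sense();print(s["eef_pos"],s["force"])
a=cv2.resize(viewer.capture("wrist"),(400,300));b=viewer.capture("top")[140:260,200:320];cv2.imwrite("pics/w5.png",np.hstack([a,cv2.resize(b,(300,300))]))
E
```

```text
[621.64023382  87.7563011   60.7359088 ] [-1.00928512 -2.28355175  3.32684341]
```

View pics/w5.png

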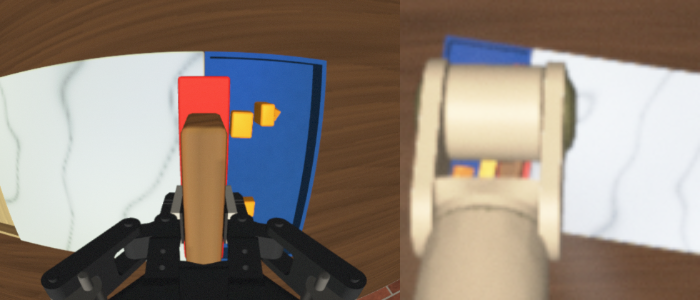

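The wrist view shows two chips in the tray at (242,125) and (267,115) and part of another at (249,207). I push 15 mm further so that none stays on the rim, then lift and look.

carry_out:
  targets:
    - {"x": 0.001, "y": 0.006, "z": 0, "ax": 0, "ay": 0, "az": 0, "hand": -1}
    - {"x": 0.002, "y": 0.012, "z": 0, "ax": 0, "ay": 0, "az": 0, "hand": -1}
    - {"x": 0.003, "y": 0.017, "z": 0, "ax": 0, "ay": 0, "az": 0, "hand": -1}
    - {"x": 0.003, "y": 0.017, "z": 0.0, "ax": 0, "ay": 0, "az": 0, "hand": -1}
    - {"x": 0.003, "y": 0.017, "z": 0.0, "ax": 0, "ay": 0, "az": 0, "hand": -1}

```text
time_s: 15.05
eef_pos: [624.6, 104.7, 60.7]
ee_rot: [0.704, 0.063, 0.704, -0.063]
force: [-0.0, 2.1, 3.2]
grip_width: 0.27
```

carry_out:
  targets:
    - {"x": 0, "y": 0, "z": 0.02, "ax": 0, "ay": 0, "az": 0, "hand": -1}
    - {"x": 0, "y": 0, "z": 0.05, "ax": 0, "ay": 0, "az": 0, "hand": -1}
    - {"x": 0, "y": 0, "z": 0.09, "ax": 0, "ay": 0, "az": 0, "hand": -1}
    - {"x": 0, "y": 0.02, "z": 0.12, "ax": 0, "ay": 0, "az": 0, "hand": -1}
    - {"x": 0, "y": 0.06, "z": 0.12, "ax": 0, "ay": 0, "az": 0, "hand": -1}

```text
time_s: 15.68
eef_pos: [625.1, 163.7, 182.4]
ee_rot: [0.705, 0.064, 0.703, -0.064]
force: [1.2, 1.2, -3.2]
grip_width: 0.272
```

carry_out:
  targets:
    - {"x": -0.02, "y": 0.04, "z": 0, "ax": 0, "ay": 0, "az": 0.1, "hand": -1}
    - {"x": -0.04, "y": 0.08, "z": 0, "ax": 0, "ay": 0, "az": 0.19, "hand": -1}
    - {"x": -0.06, "y": 0.12, "z": 0, "ax": 0, "ay": 0, "az": 0.19, "hand": -1}
    - {"x": -0.08, "y": 0.15, "z": 0, "ax": 0, "ay": 0, "az": 0.19, "hand": -1}
    - {"x": -0.095, "y": 0.17, "z": 0, "ax": 0, "ay": 0, "az": 0.19, "hand": -1}

```text
time_s: 16.3
eef_pos: [527.9, 335.2, 179.3]
ee_rot: [0.706, -0.005, 0.708, 0.004]
force: [0.7, 0.6, -1.5]
grip_width: 0.271
```

```bash
python3 - <<'E'
from h import *
s=ctrl.sense();print(s["eef_pos"],s["force"])
im=viewer.capture("top");sd=viewer.capture("side")
u=np.array([.178,.984])
for n,i,roi in(("top",im,(200,145,345,255)),("side",sd,(240,180,350,280))):
  for c in blobs(i,(10,130,130),(25,255,255),4,roi):
    p=ray(n,c,14)[:,:2].mean(0)-[630.3,135.3];print(n,c.mean(0).round(),"tray own x %.0f y %.0f"%(p@[.984,-.178],p@u))
cv2.imwrite("pics/w6.png",np.hstack([cv2.resize(im[135:265,130:330],(460,300)),cv2.resize(sd[170:320,200:350],(300,300))]))
E
```

```text
[527.85392853 335.20138411 179.34793757] [ 0.67120296  0.62805389 -1.51117063]
side [318. 207.] tray own x 63 y -10
side [309. 206.] tray own x 39 y -7
side [276. 202.] tray own x -47 y 10
side [345. 184.] tray own x 143 y 127
side [243. 193.] tray own x -140 y 55
```

View pics/w6.png

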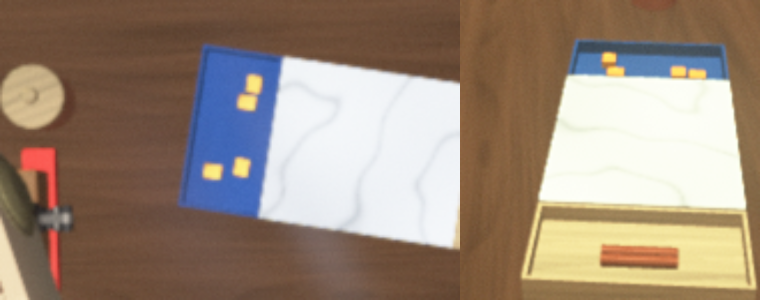

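All four chips are in the blue tray (left crop: (255,84), (247,102), (241,166), (212,171)) and the slab is clean. I put the scraper back on its original spot, then check from close by how the chips lie.

carry_out:
  targets:
    - {"x": 0, "y": 0.005, "z": -0.04, "ax": 0, "ay": 0, "az": 0, "hand": -1}
    - {"x": 0, "y": 0.005, "z": -0.08, "ax": 0, "ay": 0, "az": 0, "hand": -1}
    - {"x": 0, "y": 0.005, "z": -0.12, "ax": 0, "ay": 0, "az": 0, "hand": -1}
    - {"x": 0, "y": 0.005, "z": -0.142, "ax": 0, "ay": 0, "az": 0, "hand": -1}
    - {"x": 0, "y": 0.005, "z": -0.146, "ax": 0, "ay": 0, "az": 0, "hand": -1}

```text
time_s: 17.02
eef_pos: [528.8, 337.9, 32.5]
ee_rot: [0.706, -0.004, 0.709, 0.003]
force: [0.4, 0.5, -1.2]
grip_width: 0.275
```

carry_out:
  targets:
    - {"x": 0, "y": 0, "z": 0, "ax": 0, "ay": 0, "az": 0, "hand": -1}
    - {"x": 0, "y": 0, "z": 0, "ax": 0, "ay": 0, "az": 0, "hand": -1}

```text
time_s: 17.27
eef_pos: [530.2, 339.2, 35.8]
ee_rot: [0.708, -0.004, 0.707, 0.004]
force: [-0.4, -0.7, -1.8]
grip_width: 0.274
```

carry_out:
  targets:
    - {"x": 0, "y": 0, "z": -0.002, "ax": 0, "ay": 0, "az": 0, "hand": -1}
    - {"x": 0, "y": 0, "z": -0.0035, "ax": 0, "ay": 0, "az": 0, "hand": -1}
    - {"x": 0, "y": 0, "z": -0.0035, "ax": 0, "ay": 0, "az": 0, "hand": -1}
    - {"x": 0, "y": 0, "z": -0.0035, "ax": 0, "ay": 0, "az": 0, "hand": -1}

```text
time_s: 17.77
eef_pos: [529.6, 339.1, 31.2]
ee_rot: [0.707, -0.004, 0.707, 0.004]
force: [0.5, -0.1, -2.6]
grip_width: 0.27
```

Nearly touching, so I release gently, lift, and go above the tray to look.

carry_out:
  targets:
    - {"x": 0, "y": 0, "z": -0.0005, "ax": 0, "ay": 0, "az": 0, "hand": -1}
    - {"x": 0, "y": 0, "z": -0.0005, "ax": 0, "ay": 0, "az": 0, "hand": -0.35}
    - {"x": 0, "y": 0, "z": -0.0005, "ax": 0, "ay": 0, "az": 0, "hand": 0.2}
    - {"x": 0, "y": 0, "z": -0.0005, "ax": 0, "ay": 0, "az": 0, "hand": 0.2}
    - {"x": 0, "y": 0, "z": 0.005, "ax": 0, "ay": 0, "az": 0, "hand": 0.2}

```text
time_s: 18.4
eef_pos: [529.4, 339.0, 36.1]
ee_rot: [0.707, -0.004, 0.707, 0.004]
force: [-0.4, 0.3, -0.7]
grip_width: 0.603
```

carry_out:
  targets:
    - {"x": 0, "y": 0, "z": 0.03, "ax": 0, "ay": 0, "az": 0, "hand": 0.2}
    - {"x": 0, "y": 0, "z": 0.08, "ax": 0, "ay": 0, "az": 0, "hand": 0.2}
    - {"x": 0, "y": 0, "z": 0.13, "ax": 0, "ay": 0, "az": 0, "hand": 0.2}
    - {"x": 0.03, "y": -0.04, "z": 0.13, "ax": 0, "ay": 0, "az": -0.1, "hand": 0.2}
    - {"x": 0.06, "y": -0.085, "z": 0.13, "ax": 0, "ay": 0, "az": -0.19, "hand": 0.2}

```text
time_s: 19.02
eef_pos: [590.2, 253.6, 167.4]
ee_rot: [0.705, 0.064, 0.704, -0.063]
force: [0.3, 0.3, -0.6]
grip_width: 0.601
```

carry_out:
  targets:
    - {"x": 0.04, "y": -0.04, "z": 0, "ax": 0, "ay": 0, "az": 0, "hand": 0.2}
    - {"x": 0.07, "y": -0.08, "z": -0.01, "ax": 0, "ay": 0, "az": 0, "hand": 0.2}
    - {"x": 0.1, "y": -0.12, "z": -0.02, "ax": 0, "ay": 0, "az": 0, "hand": 0.2}
    - {"x": 0.1, "y": -0.12, "z": -0.03, "ax": 0, "ay": 0, "az": 0, "hand": 0.2}
    - {"x": 0.1, "y": -0.12, "z": -0.03, "ax": 0, "ay": 0, "az": 0, "hand": 0.2}

```text
time_s: 19.65
eef_pos: [688.9, 134.5, 135.5]
ee_rot: [0.704, 0.063, 0.705, -0.063]
force: [-1.6, 0.7, 0.5]
grip_width: 0.601
```

```bash
python3 - <<'E'
from h import *
s=ctrl.sense();print(s["eef_pos"],s["force"],s["time_s"])
i=viewer.camera_info("wrist");im=viewer.capture("wrist");cv2.imwrite("pics/w7full.png",im)
u=np.array([.178,.984]);P=[]
for c in blobs(im,(8,120,120),(28,255,255),40):
    q=ray("wrist",c,14,i)[:,:2].mean(0);p=q-[630.3,135.3]
    own=p@[.984,-.178],p@u
    print(c.min(0),c.max(0),"tray own x %.0f y %.0f"%own)
    if abs(own[0])<110 and abs(own[1])<60:P.append(c)
c=np.concatenate(P);x0,y0=np.maximum(c.min(0)-25,0);x1,y1=c.max(0)+25
a=im[y0:y1,x0:x1];k=min(800/a.shape[1],600/a.shape[0]);cv2.imwrite("pics/w7.png",cv2.resize(a,None,fx=k,fy=k,interpolation=cv2.INTER_CUBIC));print(x0,y0,k)
# scraper check
t=viewer.capture("top");m=[c for lo,hi in[((0,120,170),(8,255,255)),((172,120,170),(179,255,255))] for c in blobs(t,lo,hi,5,(140,195,180,265))]
print("scraper",rect("top",np.concatenate(m),14)) if m else print("hidden")
E
```

```text
[688.90684079 134.54385    135.48260041] [-1.5829192   0.65742367  0.46227606] 19.65
[  5 401] [ 28 413] tray own x 477 y -529
[401 399] [430 413] tray own x 346 y 191
[516 380] [531 393] tray own x 361 y 393
[503 367] [522 380] tray own x 316 y 348
[522 358] [543 373] tray own x 314 y 387
[491 355] [512 366] tray own x 280 y 307
[505 340] [524 348] tray own x 253 y 320
[244 196] [265 221] tray own x 62 y -17
[247 171] [272 193] tray own x 39 y -12
[240  71] [262  97] tray own x -42 y -17
[282  60] [309  82] tray own x -52 y 18
[498   0] [527  51] tray own x -122 y 227
215 35 2.843601895734597
scraper ((527.365478515625, 335.2635803222656), (159.9228515625, 37.14012908935547), 0.14575332403182983)
```

View pics/w7.png

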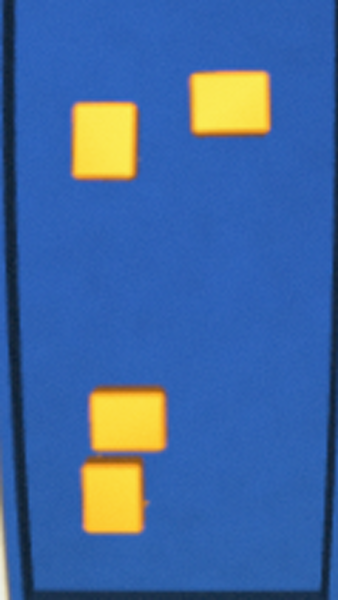

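The close-up shows four chips flat on the tray floor. Their faces look plain and nearly rectangular, so they may have tumbled upside down, which could put their origins above 20 mm. I measure face sizes and heights from a second wrist pose (no viewing needed).

carry_out:
  targets:
    - {"x": -0.03, "y": 0, "z": 0, "ax": 0, "ay": 0, "az": 0, "hand": 0.2}
    - {"x": -0.06, "y": 0.0, "z": 0, "ax": 0, "ay": 0, "az": 0, "hand": 0.2}
    - {"x": -0.08, "y": 0.0, "z": 0, "ax": 0, "ay": 0, "az": 0, "hand": 0.2}
    - {"x": -0.08, "y": 0.0, "z": 0, "ax": 0, "ay": 0, "az": 0, "hand": 0.2}
    - {"x": -0.08, "y": 0.0, "z": 0, "ax": 0, "ay": 0, "az": 0, "hand": 0.2}

```text
time_s: 20.38
eef_pos: [610.2, 134.6, 136.8]
ee_rot: [0.705, 0.063, 0.704, -0.063]
force: [-0.4, 0.0, 0.5]
grip_width: 0.605
```

```bash
cat > tri.py <<'E'
from h import *
import json,sys
def obs(tag):
    i=viewer.camera_info("wrist");im=viewer.capture("wrist");cv2.imwrite(f"pics/{tag}.png",im)
    np.savez(f"pics/{tag}.npz",**{k:np.array(v) for k,v in i.items()})
def faces(tag):
    im=cv2.imread(f"pics/{tag}.png");i=dict(np.load(f"pics/{tag}.npz"));out=[]
    for c in blobs(im,(15,120,200),(35,255,255),60):
        q=ray("wrist",c,24,i)[:,:2].astype(np.float32);r=cv2.minAreaRect(q);p=np.array(r[0])-[630.3,135.3]
        if abs(p@[.984,-.178])<105 and abs(p@[.178,.984])<60: out.append((np.array(cv2.minAreaRect(c)[0]),r))
    hsv=cv2.cvtColor(im,cv2.COLOR_BGR2HSV)
    return i,out,hsv
E
python3 - <<'E'
from tri import *
obs("b1");i,o,hsv=faces("b1");print(ctrl.sense()["eef_pos"],(-i["R"].T@i["t"]).round(),i["fx"])
for px,r in o: print(px.round(1),np.round(r[0],1),np.round(r[1],1),round(r[2]), hsv[int(px[1]),int(px[0])])
E
```

```text
[610.1905029  134.4041805  136.49894346] [531. 149. 279.] 325.19226210127806
[272.  287.5] [684.5 109. ] [16.6 20.8] 79 [ 23 206 251]
[277. 266.] [663.2 117.7] [19.7 16.1] 80 [ 23 202 251]
[270.  178.5] [584.9 126.7] [16.2 20.6] 80 [ 25 187 252]
[311.5 166. ] [580.7 161.3] [20.1 16.3] 80 [ 25 188 251]
```

carry_out:
  targets:
    - {"x": 0.03, "y": 0, "z": 0, "ax": 0, "ay": 0, "az": 0, "hand": 0.2}
    - {"x": 0.07, "y": 0.0, "z": 0, "ax": 0, "ay": 0, "az": 0, "hand": 0.2}
    - {"x": 0.1, "y": 0.0, "z": 0, "ax": 0, "ay": 0, "az": 0, "hand": 0.2}
    - {"x": 0.1, "y": 0.0, "z": 0, "ax": 0, "ay": 0, "az": 0, "hand": 0.2}
    - {"x": 0.1, "y": 0.0, "z": 0, "ax": 0, "ay": 0, "az": 0, "hand": 0.2}

```text
time_s: 21.05
eef_pos: [709.2, 134.2, 135.8]
ee_rot: [0.704, 0.063, 0.705, -0.063]
force: [-0.3, -0.2, -0.7]
grip_width: 0.598
```

```bash
python3 - <<'E'
from tri import *
obs("b2")
def wray(i,px):
    a=ray("wrist",px,0,i)[0];c=-i["R"].T@i["t"];d=a-c;return c,d/np.linalg.norm(d)
def tri(i,p,j,q):
    A=np.zeros((3,3));b=np.zeros(3)
    for c,d in(wray(i,p),wray(j,q)):
        P=np.eye(3)-np.outer(d,d);A+=P;b+=P@c
    return np.linalg.solve(A,b)
i,o,_=faces("b1");j,o2,_=faces("b2")
print(-i["R"].T@i["t"],-j["R"].T@j["t"])
for p,r in o:
    q,r2=min(o2,key=lambda e:np.hypot(*(np.array(e[1][0])-r[0])))
    print("face",tri(i,p,j,q).round(1),r2[1])
# reference: slab corners at tray end (z=30), blue mask far corners (z=26)
def corners(tag,inf):
    im=cv2.imread(f"pics/{tag}.png");c=max(blobs(im,(100,90,20),(130,255,255),2000),key=len)
    return c
a,b=corners("b1",i),corners("b2",j)
C=np.array([630.3,135.3]);v=np.array([.984,-.178]);u=np.array([.178,.984])
for sx in(-1,1):
  for sy in(-1,1):
    w=sx*v+sy*u; f=lambda c,inf:c[np.argmax(ray("wrist",c,26,inf)[:,:2]@w)].astype(float)
    print("tray corner",sx,sy,tri(i,f(a,i),j,f(b,j)).round(1),f(a,i),f(b,j))
E
```

```text
[531.04541847 148.6600645  278.75079972] [630.39115491 148.36433533 277.89691724]
face [688.3 108.   17.3] (16.882410049438477, 20.84781265258789)
face [666.1 117.2  18.1] (20.65827178955078, 16.890480041503906)
face [586.2 126.2  17.6] (16.799007415771484, 20.0968017578125)
face [581.9 161.7  17.5] (19.866958618164062, 16.295196533203125)
tray corner -1 -1 [523.5 102.1   7. ] [229. 109.] [207.   0.]
tray corner -1 1 [542.9 207.8   2.2] [357. 110.] [335.   0.]
tray corner 1 -1 [720.   70.7  24.4] [241. 323.] [214. 232.]
tray corner 1 1 [737.  167.9  25.7] [341. 323.] [331. 232.]
```

The faces triangulate to z≈17.5, with the rim reference reading 24.4–25.7 against a true 26, so they are really at about 18.5–19 mm. So the chips lie flat on the floor with nothing under them, and even flipped their origins come out under 20 mm. I retreat and make the final check.

carry_out:
  targets:
    - {"x": 0, "y": 0, "z": 0.03, "ax": 0, "ay": 0, "az": 0, "hand": 0.2}
    - {"x": -0.04, "y": -0.04, "z": 0.07, "ax": 0, "ay": 0, "az": 0, "hand": 0.2}
    - {"x": -0.09, "y": -0.08, "z": 0.1, "ax": 0, "ay": 0, "az": 0, "hand": 0.2}
    - {"x": -0.14, "y": -0.12, "z": 0.12, "ax": 0, "ay": 0, "az": 0, "hand": 0.2}
    - {"x": -0.19, "y": -0.16, "z": 0.14, "ax": 0, "ay": 0, "az": 0, "hand": 0.2}

```text
time_s: 21.72
eef_pos: [535.0, -12.3, 270.0]
ee_rot: [0.705, 0.063, 0.704, -0.063]
force: [0.9, -0.8, 2.0]
grip_width: 0.602
```

carry_out:
  targets:
    - {"x": -0.05, "y": -0.05, "z": 0.02, "ax": 0, "ay": 0, "az": 0, "hand": 0.2}
    - {"x": -0.08, "y": -0.1, "z": 0.03, "ax": 0, "ay": 0, "az": 0, "hand": 0.2}
    - {"x": -0.1, "y": -0.14, "z": 0.03, "ax": 0, "ay": 0, "az": 0, "hand": 0.2}
    - {"x": -0.1, "y": -0.14, "z": 0.03, "ax": 0, "ay": 0, "az": 0, "hand": 0.2}
    - {"x": -0.1, "y": -0.14, "z": 0.03, "ax": 0, "ay": 0, "az": 0, "hand": 0.2}

```text
time_s: 22.35
eef_pos: [437.1, -151.0, 299.1]
ee_rot: [0.704, 0.063, 0.704, -0.063]
force: [-0.7, -0.0, -0.6]
grip_width: 0.596
```

```bash
python3 - <<'E'
from h import *
t=viewer.capture("top");s=viewer.capture("side");print(ctrl.sense()["eef_pos"])
m=[c for lo,hi in[((0,120,170),(8,255,255)),((172,120,170),(179,255,255))] for c in blobs(t,lo,hi,5,(140,195,180,265))]
print("scraper",rect("top",np.concatenate(m),14))
a=cv2.imread("pics/side0.png")
for im,n in((a,"before"),(s,"after")):
    m=[c for lo,hi in[((0,120,120),(8,255,255)),((172,120,120),(179,255,255))] for c in blobs(im,lo,hi,5,(210,160,285,190))]
    c=np.concatenate(m);print(n,c.min(0),c.max(0))
cv2.imwrite("pics/fin.png",np.hstack([cv2.resize(t[130:270,120:450],(450,191)),cv2.resize(s[90:420,200:430],(209,300))[:191]]) if 0 else np.vstack([cv2.resize(t[130:270,120:450],(700,297)),cv2.resize(s[130:330,130:430],(700,303),interpolation=cv2.INTER_AREA)]))
E
```

```text
[ 437.55039043 -150.56983916  298.921991  ]
scraper ((527.365478515625, 335.2635803222656), (159.9228515625, 37.14012908935547), 0.14575332403182983)
before [223 168] [277 180]
after [223 169] [277 180]
```

View pics/fin.png

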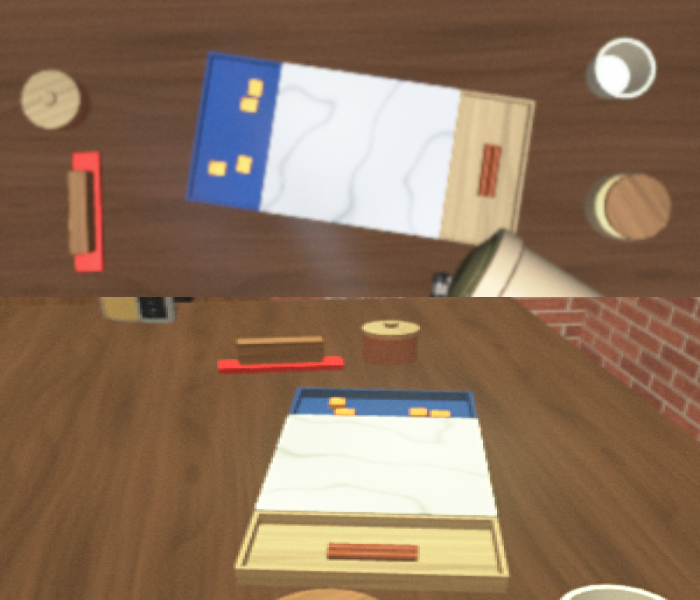

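The final view shows four chips in the tray, cinnamon in the box at (490,170), the scraper upright at (87,211), and the crock, cup and jar where they were. The arm is clear, so I hand in.

```bash
python3 -c "
from rig import finish_job
print(finish_job())"
```

```text
the job is handed in; nothing more can be done
None
```

I handed the job in at about 22 s of the 61 s allowed. The one thing I couldn't settle is whether the chips lie low enough in the tray to count.

**What I did:** I put the cinnamon stick in the spice box, then gripped the scraper and wiped all four chips off the slab into the blue tray in one pass. I stood the scraper back on the counter near its original spot and moved the arm clear.

**Last checks:**
- **Cinnamon and chips:** the cinnamon lies in the box, all four chips are inside the tray walls, and the slab is clean.
- **Scraper:** it stands upright about 5 mm from where it started. Its foot measures 160 x 37 mm from above, and it looks the same as before from the side.
- **Jar, cup and crock:** they look unmoved in the final pictures; I did not measure them.

**Unsure:** the chips seem to have landed upside down, showing plain 22 x 18 mm faces. Upside down, each chip's origin sits at that top face, which must be under 20 mm. I measured the faces at about 17.5 mm, or 18.5–19 mm once corrected against the tray rim. The error is roughly 1 mm, and by the stated chip size (8 mm floor plus 12 mm chip) the value would be right at 20 mm. I had no good way to turn the chips over without touching them with the gripper, so I handed in on that measurement.

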